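# Close the sugar hopper, seat its covered sieve and hold up the dust cover

## Task

Get the sugar hopper ready for filling: first turn its black handwheel clockwise until the red pointer stands at the red mark (gate closed), then pick up the double lid by the sieve's red knob and lower it, sieve and dust cover together, onto the hopper so that the sieve sits fully home in the mouth; do not drop it. Then take the dust cover alone by its blue collar, lift it off level to at least 10 cm above where it sat, leaving the sieve seated, and finish while still holding the cover up there. Leave the desserts, torch, jar and spoon where they are.

Things in the scene. Friction and masses are not known exactly. Their poses are not given: they have to be found in the camera images.
- handwheel (a joint): black handwheel on the blue gate housing of the hopper, vertical axis; rad, growing as it turns clockwise seen from above; starts between 0.3 and 1.2; the red pointer stands at the red mark at 3.0; it turns from 0 to a stop at 3.7. Light friction (about 0.06 N m), it stays where it is left
- wheel_center (a point): centre of the handwheel, half-way up its rim: a round wheel 66 mm across, rim 16 mm high, 88 mm above the table, 180 mm from the hopper's axis on the robot's side; can be gripped across from above at any angle. The flat deck (112 mm square) is 28 mm below this point. Red pointer on the wheel's top; red mark on the deck, on the side away from the hopper. z up, the axes turn with the wheel
- hopper_mouth (a point): centre of the open mouth of the fixed round steel hopper, level with its rim, 150 mm above the table; outside diameter 138 mm, mouth 126 mm; x axis points from the handwheel to the hopper's axis, z up
- sieve_knob (a point): centre of the sieve's red knob, round, 22 mm across, 18 mm high, on a thin stem. Sieve (inner lid): perforated steel disc 138 mm across, 5 mm thick, its underside 47 mm below this point; under it a tapered plug 114 mm across, 12 mm deep, enters the mouth. Fully home the disc lies on the hopper's rim: this point is then 47 mm above the mouth. About 0.25 kg; z up. Stands on a white board 12 mm thick
- cover_collar (a point): centre of the blue collar, round, 52 mm across, 26 mm high, with a 34 mm hole for the sieve's knob. Dust cover (outer lid): plate 158 mm across, its top 13 mm below this point; skirt 150 mm inside, down to 30 mm below. It rests loose on the sieve, some 5 mm side play; nested, this point is 24 mm below the knob's centre and the knob's underside 2 mm above the collar's top. About 0.2 kg; z up
- dessert1: white fluted dessert dish, 75 mm across, 36 mm high, not to be disturbed; origin at the centre of its underside
- dessert2: another such dish, near the white board, on the robot's side of it
- dessert3: another such dish, far to the left
- torch: blue gas torch standing upright, 72 mm across, 160 mm high, not to be disturbed; origin at the centre of its underside
- jar: white jar with a red cap, 72 mm across, 100 mm high, not to be disturbed; origin at the centre of its underside
- spoon: spoon lying on the table to the right, not to be disturbed

How it is judged:
On the way, in this order (a step that is already met when the one before it is completed fails the run):
1. the handwheel's pointer stands at the mark (value of joint handwheel between 2.85 and 3.15 rad), for 0.3 s.
2. sieve and cover sit together, fully home on the hopper (z of sieve_knob in the frame of hopper_mouth below 0.051 m and horizontal distance between sieve_knob and hopper_mouth below 0.012 m and angle between sieve_knob's own z axis and vertical below 0.06 rad and z of cover_collar in the frame of sieve_knob below -0.019 m), for 0.2 s.
3. the cover is off, 3 cm clear, and the sieve is still home (z of cover_collar in the frame of sieve_knob above 0.006 m and z of sieve_knob in the frame of hopper_mouth below 0.051 m), for 0.1 s.
At the end, for the whole second after the job is handed in: Handwheel at its mark (3.0 rad, within 0.15); sieve fully home in the hopper (within 4 mm of the rim, 12 mm of centre, tilt under 0.06 rad); cover held still by the fingers alone, at least 9 cm above its place on the hopper, level within 0.25 rad, touching neither sieve nor hopper (all of step 1 and z of sieve_knob in the frame of hopper_mouth between 0.043 and 0.051 m and horizontal distance between sieve_knob and hopper_mouth below 0.012 m and angle between sieve_knob's own z axis and vertical below 0.06 rad and z of cover_collar in the frame of hopper_mouth above 0.113 m and angle between cover_collar's own z axis and vertical below 0.25 rad and contact force between the fingers and cover above 1 N and contact force between each of cover, the fingers and sieve below 0.05 N and contact force between cover and hopper below 0.05 N and linear speed of cover below 0.03 m/s); the arm keeps its last pose, push and grip.
It fails at once if cover and sieve came apart while the sieve was not home in the hopper, or the sieve came out after (z of cover_collar in the frame of sieve_knob above -0.012 m and (z of sieve_knob in the frame of hopper_mouth above 0.055 m or horizontal distance between sieve_knob and hopper_mouth above 0.02 m)).
It fails at once if the lid was let go over the hopper before it was seated (horizontal distance between sieve_knob and hopper_mouth below 0.05 m and z of sieve_knob in the frame of hopper_mouth above 0.057 m and contact force between the fingers and sieve below 0.05 N).
It fails at once if a bystander was moved by more than 3 cm (distance of any of dessert1, dessert2, dessert3, torch, jar, spoon from where it was at the start of the episode above 0.03 m).
It also fails if it takes over 72 s, if anything falls off the work surface, if the arm or the gripper's body presses on something with over 40 N, if the wrist force passes 120 N, or if a joint passes its speed limit or range.

## Robot

A 6-joint arm with a two-finger parallel gripper is mounted at the origin on the work surface. World frame = base frame: x ahead of the robot, y to its left, z up, the work surface at z = 0. Lengths are in m, angles in rad, forces in N, time in s.
With the tool pointing down it reaches from about 0.35 to 0.775 m from the base axis. Payload 5.5 kg.
Tool frame: the origin (TCP) lies at the very end of the fingers, on their centre line; the grasp point (between the pads) lies env.grasp_offset behind it (env.grasp_offset is the distance from the TCP to the grasp point, in m); x points along the fingers, y is the direction in which the jaws open and shut, and the axes are right-handed (so a half turn about x gives the same grasp; the last joint's range is limited). The gripper opens to 85 mm and grips with 20 to 120 N. Pads are 22 mm wide; open, the fingers measure 114 mm over their backs; the gripper's body (76 mm by 85 mm) begins 54 mm behind the grasp point. The pads swing forward as they close: fully open they stand 13 mm farther back than shut.
Start: joints at [-1.305, 0.313, 0.046, 1.304, 0, 1.431], TCP at [0.227, -0.528, 0.231] pointing down, gripper open.
Joint ranges: [-2.76, 2.76], [-0.86, 1.69], [-1.03, 1.26], [-2.2, 2.34], [-1.47, 1.5], [-3.14, 3.14]. Speed limits (rad/s): [2.57, 2.57, 3.14, 3.14, 3.14, 3.14].

## Interface

Orientations are given as a unit quaternion [w, x, y, z].
In Python, from workcell import get_state, viewer, job, env gives the robot as it stands.
- The arm moves only by the tool send_rows, never from a script. Its argument "plan" is a list of rows, each a list of 6 numbers: the shift along the tool's x, y, z in mm, then the turn, a rotation vector about the tool's x, y, z in degrees. A call has exactly 10 rows; each row is the pose to reach, as a shift and turn from the pose commanded when the call began, along the tool's axes at that moment; what a row does not reach only later rows make up. A row lasts 1/8 s, in which the tool goes at most 62.5 mm and 10.7 degrees, less where a joint would pass 70% of its speed; a pose out of reach is approached as far as the arm can. A call with a gripper value outside its range is refused whole. "claw" is the finger opening in mm, from 0 to 85.4, set as the call begins (left out, the last holds). The fingers move at their own pace and stop on an object; "newtons" is the grip in N (left out, the last holds). Time passes only in rows, so rows that repeat a pose let the fingers close, or fill a call up. It gives the time, the measured TCP pose, the force and the opening at its end, in the units of the state.
- get_state(): the state, without advancing time (a new reading comes with each control period).
- viewer.read_camera(name): name is "scene" or "top"; returns a dict with "frame" (480x640x3 uint8, blue, green, red), "mtx" (3x3 intrinsics, pixels), "rvec" (rotation vector, rad) and "tvec" (3), from world to camera coordinates, as OpenCV has them. Camera axes: x right, y down, z forward; pixel columns grow to the right and rows downward; lengths in m; the calibration is good to about 2 mm. A picture is of the moment at which its call begins. There is no depth.
- job.hand_in(): hands the job in, once; it reports no verdict.
The state is a dict: "clock": time; "joint_pos": joint angles; "qvel": joint speeds; "tau": joint torques, N m; "tcp_pos": TCP position; "orientation": TCP orientation; "wrist_force": force on the tool from outside, world axes, zero at the start; "ft_torque": the same for the moment, N m; "finger_gap": finger opening in m.
Only numpy, scipy, OpenCV 4.12 (cv2) and the standard library are available. Lean on these libraries where they do the work, as an engineer would, in place of code of your own. Each camera call takes 0.05 s, during which the arm holds its last target.

## Working session

There is one attempt and no reset: what is moved stays moved. The work goes in short steps, Python scripts to look and compute and a tool call to move; the robot and the scene stay as the last step left them, time stands still between calls to the robot, and variables do not carry over. Pictures are saved under pics/ and viewed, and the job is handed in when it is done.

Besides the shell and the picture viewer there is one more tool, called after "Call:" by a JSON object that holds its "method" and its "body". send_rows: Moves the arm, as the interface text tells. Its arguments: {"type":"object","properties":{"plan":{"type":"array"},"claw":{"type":"number"},"newtons":{"type":"number"}},"required":["plan"]}

```bash
mkdir -p pics; python3 - <<'E'
from workcell import get_state, viewer, job, env
import cv2
s=get_state();print(s, env.grasp_offset)
for n in("scene","top"):
    c=viewer.read_camera(n);cv2.imwrite(f"pics/{n}0.png",c["frame"]);print(n,c["mtx"],c["rvec"],c["tvec"])
E
```

```text
{'clock': 0.0, 'joint_pos': array([-1.30454471e+00,  3.13980055e-01,  4.49719503e-02,  1.30357127e+00,
       -1.63477256e-05,  1.43118263e+00]), 'qvel': array([-1.53861500e-03, -1.66761543e-03,  6.47756780e-05, -1.48384322e-03,
        5.02658333e-04, -5.42473548e-04]), 'tau': array([ 9.64690917e-04, -4.80630398e+01,  2.98531258e+01,  1.94424408e-02,
       -8.41482711e-05,  1.28632482e-05]), 'tcp_pos': array([ 0.22686384, -0.52780687,  0.23041755]), 'orientation': array([-0.14188336, -0.69255083, -0.14314091,  0.69264214]), 'wrist_force': array([ 0.30177431, -1.08102316, -0.83418064]), 'ft_torque': array([-0.00414598,  0.02335299,  0.00244188]), 'finger_gap': 0.08543395007431823} 0.0187
scene [[489.38525939   0.         323.24803688]
 [  0.         489.38525939 235.9879733 ]
 [  0.           0.           1.        ]] [ 2.09089916  1.20743029 -0.47236125] [-0.31294834 -0.2978745   1.83853521]
top [[454.0059443    0.         320.92530685]
 [  0.         454.0059443  233.70018074]
 [  0.           0.           1.        ]] [ 2.11171309 -2.17073427  0.13118535] [0.02451576 0.61711733 1.13631308]
```

View pics/scene0.png

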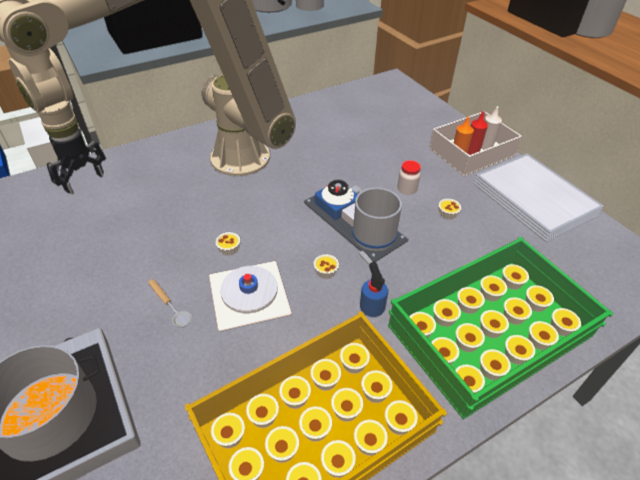

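View pics/top0.png

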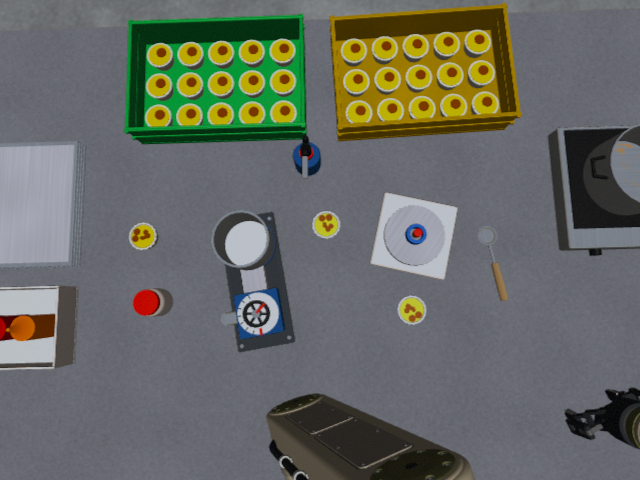

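The scene view shows the hopper with its handwheel at about (338,188). In the top view the wheel is at about (257,313), the hopper mouth at (243,240), the lid at (415,233), the torch at (306,158) and the desserts at (143,236), (326,224) and (411,310). Next I'll measure these precisely.

```bash
cat > h.py <<'E'
import cv2, numpy as np
from workcell import get_state, viewer, job, env
def cam(n):
    c=viewer.read_camera(n); return c
def ray(c,u,v):
    p=cv2.undistortPoints(np.array([[[u,v]]],float),c["mtx"],None)[0,0]
    R=cv2.Rodrigues(np.array(c["rvec"],float))[0]; t=np.array(c["tvec"],float).ravel()
    return -R.T@t, R.T@np.array([p[0],p[1],1.])
def onz(c,u,v,z):
    o,d=ray(c,u,v); return o+d*(z-o[2])/d[2]
def tri(c1,p1,c2,p2):
    A=np.zeros((3,3));b=np.zeros(3)
    for c,p in((c1,p1),(c2,p2)):
        o,d=ray(c,*p);d/=np.linalg.norm(d);M=np.eye(3)-np.outer(d,d);A+=M;b+=M@o
    return np.linalg.solve(A,b)
def proj(c,P):
    return cv2.projectPoints(np.array([P],float),np.array(c["rvec"],float),np.array(c["tvec"],float),c["mtx"],None)[0][0,0]
def crop(f,x,y,w,h,s,name):
    cv2.imwrite("pics/"+name,cv2.resize(f[y:y+h,x:x+w],None,fx=s,fy=s,interpolation=cv2.INTER_CUBIC))
def blobs(f,mask,box,mn=6):
    x,y,w,h=box;m=np.zeros_like(mask);m[y:y+h,x:x+w]=mask[y:y+h,x:x+w]
    n,l,st,ce=cv2.connectedComponentsWithStats(m.astype(np.uint8))
    return [(st[i].tolist(),ce[i].round(2).tolist()) for i in range(1,n) if st[i][4]>=mn]
def red(f):
    h=cv2.cvtColor(f,cv2.COLOR_BGR2HSV); return (((h[...,0]<8)|(h[...,0]>172))&(h[...,1]>140)&(h[...,2]>70))
def blue(f):
    h=cv2.cvtColor(f,cv2.COLOR_BGR2HSV); return ((h[...,0]>100)&(h[...,0]<125)&(h[...,1]>120)&(h[...,2]>40))
E
python3 - <<'E'
from h import *
a=cam("top");f=a["frame"];b=cam("scene");g=b["frame"]
crop(f,205,200,100,160,5,"t1.png") if 0 else crop(f,205,200,100,160,3.7,"t1.png")
crop(f,365,185,100,100,5,"t2.png");crop(g,300,160,120,110,5,"s1.png");crop(g,200,250,100,90,5,"s2.png")
for nm,F,bx in(("top wheel",f,(220,280,80,80)),("top lid",f,(380,200,70,70)),("scene wheel",g,(310,170,60,60)),("scene lid",g,(210,260,80,70))):
    print(nm,"red",blobs(F,red(F),bx,3),"blue",blobs(F,blue(F),bx,8))
E
```

```text
top wheel red [([256, 303, 9, 10, 33], [260.27, 307.24]), ([260, 329, 2, 6, 12], [260.5, 331.5])] blue [([257, 288, 28, 47, 359], [275.6, 310.08]), ([233, 292, 21, 21, 127], [239.04, 299.07]), ([238, 322, 21, 17, 132], [244.48, 333.05])]
top lid red [([413, 228, 10, 9, 65], [417.46, 232.31])] blue [([406, 224, 20, 20, 198], [415.42, 233.84])]
scene wheel red [([335, 186, 4, 7, 15], [336.8, 189.27])] blue [([315, 190, 42, 29, 250], [331.77, 203.61])]
scene lid red [([244, 274, 7, 8, 48], [246.98, 277.44])] blue [([239, 275, 18, 17, 131], [247.52, 284.18])]
```

View pics/t1.png

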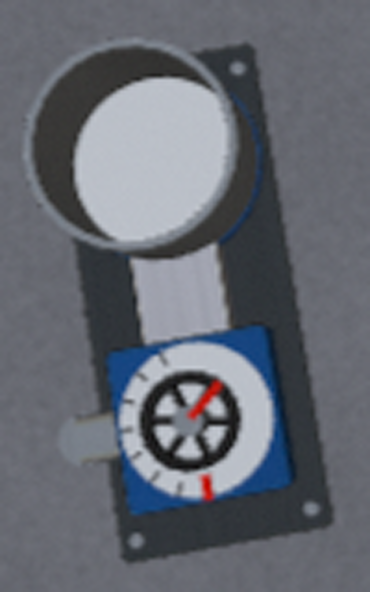

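View pics/t2.png

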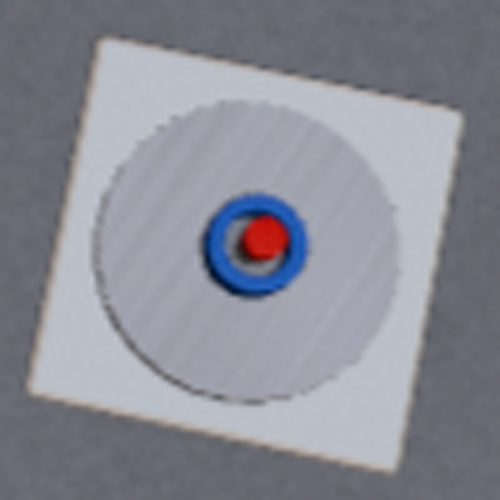

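View pics/s1.png

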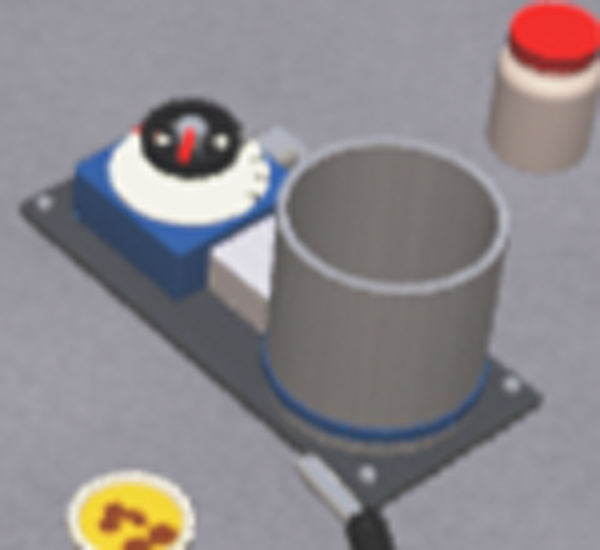

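View pics/s2.png

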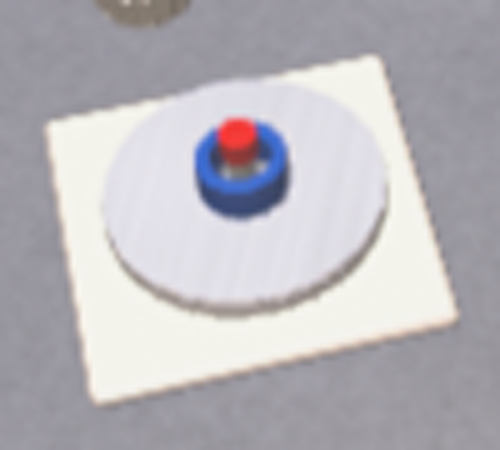

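The crops show the pointer aimed up and to the right and the mark at the bottom of the dial. The lid's knob stands slightly off-centre in the collar, partly from parallax. Now the metric positions.

```bash
python3 - <<'E'
from h import *
from scipy.optimize import least_squares
a=cam("top");f=a["frame"];b=cam("scene");g=b["frame"]
print("cam top",ray(a,0,0)[0],"scene",ray(b,0,0)[0])
K=tri(a,(417.46,232.31),b,(246.98,277.44));C=tri(a,(415.42,233.84),b,(247.52,284.18))
print("knob",K,"collar",C, onz(a,417.46,232.31,.078),onz(b,246.98,277.44,.075))
def fit(P,r=None):
    P=np.array(P)[:,:2]
    fn=(lambda x:np.hypot(*(P-x[:2]).T)-(x[2] if r is None else r))
    x0=[*P.mean(0),.05]
    s=least_squares(fn,x0,loss="soft_l1",f_scale=.001);return s.x,np.abs(s.fun).mean()
# wheel: dark blob
h=cv2.cvtColor(f,cv2.COLOR_BGR2HSV)
def outer(F,c,mask,box,z):
    x,y,w,hh=box;m=np.zeros(mask.shape,np.uint8);m[y:y+hh,x:x+w]=mask[y:y+hh,x:x+w]*255
    cs=cv2.findContours(m,cv2.RETR_EXTERNAL,cv2.CHAIN_APPROX_NONE)[0];k=max(cs,key=cv2.contourArea)[:,0]
    return k,[onz(c,u,v,z) for u,v in k]
k,P=outer(f,a,h[...,2]<70,(240,296,33,34),.096);print("wheel top view",fit(P),k.min(0),k.max(0))
hg=cv2.cvtColor(g,cv2.COLOR_BGR2HSV)
k,P=outer(g,b,hg[...,2]<70,(322,176,32,24),.096);print("wheel scene",fit(P),k.min(0),k.max(0))
# lid plate / white dial
k,P=outer(f,a,(h[...,1]<40)&(h[...,2]>170),(232,285,50,55),.060);print("dial",fit(P),k.min(0),k.max(0))
# rim radial edge in top: sample radially from guess centre
def rim(c,F,cen,lo,hi):
    gray=cv2.cvtColor(F,cv2.COLOR_BGR2GRAY).astype(float);out=[]
    for t in np.linspace(0,2*np.pi,72,endpoint=False):
        vals=[]
        for r in np.arange(lo,hi,.0005):
            u,v=proj(c,[cen[0]+r*np.cos(t),cen[1]+r*np.sin(t),.15])
            vals.append(cv2.getRectSubPix(gray.astype(np.float32),(1,1),(float(u),float(v)))[0,0])
        i=int(np.argmax(vals));out.append([cen[0]+(lo+i*.0005)*np.cos(t),cen[1]+(lo+i*.0005)*np.sin(t)])
    return out
cen=onz(a,240.4,239.2,.15)
for it in range(3):
    x,e=fit(rim(a,f,cen,.055,.076)); cen=x[:2]; print("rim top",x,e)
cen2=cen
for it in range(3):
    x,e=fit(rim(b,g,cen2,.055,.076)); cen2=x[:2]; print("rim scene",x,e)
print("mark",onz(a,260.5,331.5,.06),"pointer c",onz(a,260.27,307.24,.098))
for n,p in dict(d1=(143,236),d3=(326,224),d2=(411,310)).items(): print(n,onz(a,*p,.036))
print("torch",onz(a,306,158,.16),"jar",onz(a,146,303,.1))
E
```

```text
cam top [ 0.45366429 -0.01007691  1.21108605] scene [ 1.44456577 -0.51045631  1.10432862]
knob [ 0.60983454 -0.23749682  0.07119327] collar [ 0.60973899 -0.23817304  0.04242081] [ 0.60919392 -0.23550289  0.078     ] [ 0.61254022 -0.23910209  0.075     ]
wheel top view (array([0.42026524, 0.16953891, 0.0269344 ]), np.float64(0.0045470324571451805)) [243 301] [269 326]
wheel scene (array([0.42830896, 0.1632269 , 0.03228417]), np.float64(0.0016038380855644058)) [329 181] [347 194]
dial (array([0.42007622, 0.17027051, 0.04870715]), np.float64(0.0024508996882541345)) [237 293] [277 333]
rim top [0.59938426 0.20242409 0.06252515] 0.0016391154392829616
rim top [0.5998663  0.202639   0.06202478] 0.002515262778152793
rim top [0.59981583 0.20328449 0.06165458] 0.0027781303504179396
rim scene [0.59790962 0.19630052 0.06626933] 0.0007604198187086959
rim scene [0.59789825 0.19603554 0.06627561] 0.0010279062444496416
rim scene [0.59792173 0.19603521 0.06627021] 0.00110403929507574
mark [0.37356812 0.16423413 0.06      ] pointer c [0.43394953 0.15859033 0.098     ]
d1 [0.62597825 0.47587569 0.036     ]
d3 [ 0.64384578 -0.00636539  0.036     ]
d2 [ 0.41597488 -0.21639091  0.036     ]
torch [0.78523336 0.03667772 0.16      ] jar [0.45140869 0.43736132 0.1       ]
```

```bash
python3 - <<'E'
from h import *
a=cam("top");f=a["frame"];b=cam("scene");g=b["frame"]
def draw(c,F,cen,r,z,col,S,x0,y0,img):
    for t in np.linspace(0,2*np.pi,90,endpoint=False):
        u,v=proj(c,[cen[0]+r*np.cos(t),cen[1]+r*np.sin(t),z]);cv2.circle(img,(int((u-x0+.5)*S),int((v-y0+.5)*S)),1,col,-1)
for nm,c,F,(x0,y0,w,h),S in(("tA",a,f,(205,205,80,70),7),("tB",a,f,(225,285,65,60),9),("sA",b,g,(345,175,65,75),8),("sB",b,g,(310,170,55,50),11)):
    im=cv2.resize(F[y0:y0+h,x0:x0+w],None,fx=S,fy=S,interpolation=cv2.INTER_CUBIC)
    if 'A' in nm:
        draw(c,F,(.598,.198),.069,.15,(0,0,255),S,x0,y0,im);draw(c,F,(.598,.198),.063,.15,(0,255,0),S,x0,y0,im)
    else:
        draw(c,F,(.421,.167),.033,.096,(0,0,255),S,x0,y0,im);draw(c,F,(.421,.167),.033,.08,(0,255,0),S,x0,y0,im)
    cv2.imwrite(f"pics/{nm}.png",im)
t=cv2.imread("pics/tA.png");t2=cv2.imread("pics/tB.png")
E
```

```text
(no output)
```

View pics/tA.png

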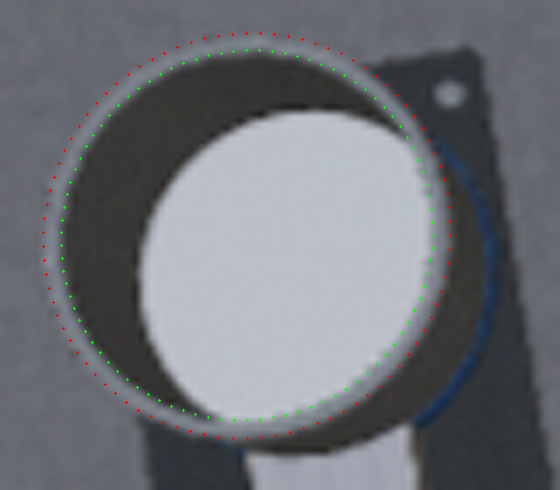

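View pics/tB.png

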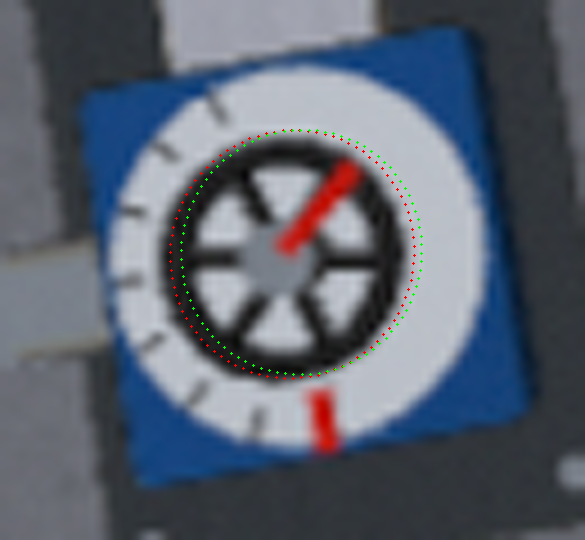

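View pics/sA.png

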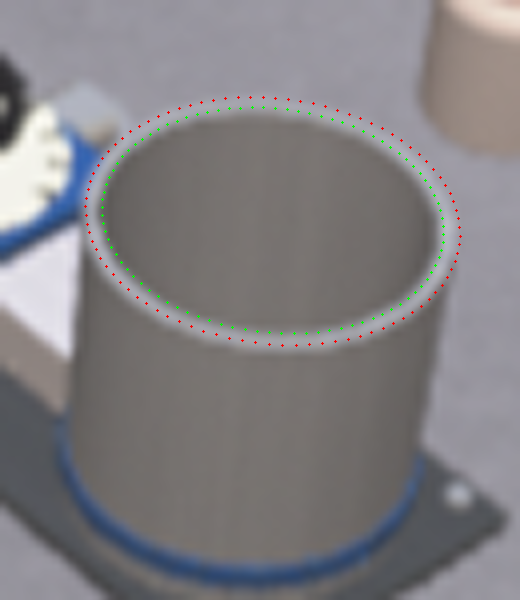

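View pics/sB.png

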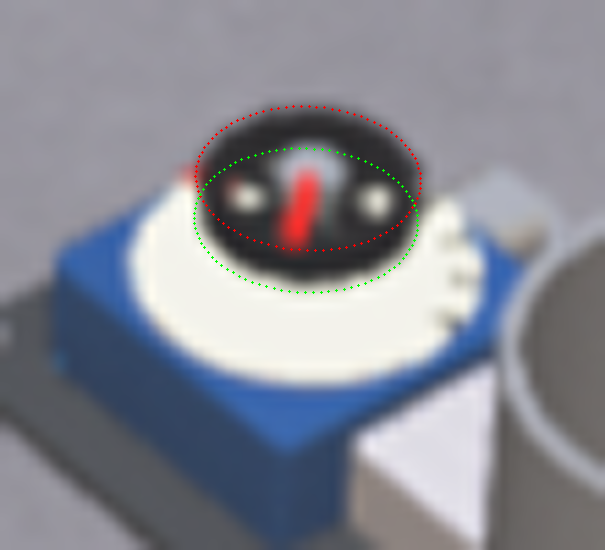

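```bash
cat >> h.py <<'E'
from scipy.spatial.transform import Rotation as Ro
def tool():
    s=get_state();q=s["orientation"];return s,Ro.from_quat([q[1],q[2],q[3],q[0]])
def go(P):
    s,R=tool(); d=(np.array(P)-s["tcp_pos"])
    lvl=np.degrees(np.arccos(-R.as_matrix()[2,0]))
    print("t%.2f"%s["clock"],"tcp",s["tcp_pos"].round(4),"j",s["joint_pos"].round(2),"F",s["wrist_force"].round(1),"gap",round(s["finger_gap"]*1000,1),"tilt%.2f"%lvl,"yaxis",R.as_matrix()[:,1].round(3))
    print("shift mm",(R.inv().apply(d)*1000).round(1))
E
python3 - <<'E'
from h import *
go([.5,-.2,.25]);go([.4198,.1692,.2]);a=cam("top")
p=onz(a,264.1,303.3,.098);q=onz(a,256.4,312.8,.098);print(p,q,np.arctan2(*(p-q)[1::-1]),np.arctan2(p[1]-.1692,p[0]-.4198))
E
```

```text
t0.40 tcp [ 0.227  -0.5283  0.2312] j [-1.3   0.31  0.05  1.3   0.    1.43] F [ 0.3  0.2 -0.5] gap 85.4 tilt0.01 yaxis [ 0.395 -0.919 -0.   ]
shift mm [ -18.8 -193.9 -380.4]
t0.40 tcp [ 0.227  -0.5283  0.2312] j [-1.3   0.31  0.05  1.3   0.    1.43] F [ 0.3  0.2 -0.5] gap 85.4 tilt0.01 yaxis [ 0.395 -0.919 -0.   ]
shift mm [  31.3 -564.7 -452.5]
[0.44316149 0.14919034 0.098     ] [0.42088667 0.16809339 0.098     ] -0.7036973508799286 -0.7082690398015691
```

Call:
{"method": "send_rows", "body": {"plan": [[-10, -30, -60, 0, 0, 0], [-19, -80, -115, 0, 0, 0], [-19, -120, -170, 0, 0, 0], [-19, -150, -225, 0, 0, 0], [-19, -175, -280, 0, 0, 0], [-19, -200, -335, 0, 0, 0], [-19, -250, -370, 0, 0, 0], [-19, -310, -390, 0, 0, 0], [-19, -370, -405, 0, 0, 0], [-10, -430, -420, 0, 0, 0]]}}

```text
clock: 1.7
tcp_pos: [0.4454, 0.0207, 0.2434]
orientation: [0.143, 0.693, 0.142, -0.692]
wrist_force: [0.8, -0.8, -0.1]
finger_gap: 0.0856
```

```bash
python3 -c "
from h import *
go([.4198,.1692,.2])"
```

```text
t1.70 tcp [0.4454 0.0207 0.2434] j [-0.13  0.06 -0.24  1.27  0.    2.6 ] F [ 0.8 -0.8 -0.1] gap 85.6 tilt0.11 yaxis [ 0.395 -0.919  0.001]
shift mm [  43.3 -146.6  -35. ]
```

Call:
{"method": "send_rows", "body": {"plan": [[10, -20, -5, -10, 0, 0], [20, -50, -12, -20, 0, 0], [25, -80, -20, -30, 0, 0], [30, -110, -27, -40, 0, 0], [35, -135, -33, -50, 0, 0], [43, -146.6, -35, -60, 0, 0], [43, -146.6, -35, -70, 0, 0], [43, -146.6, -35, -80, 0, 0], [43, -146.6, -35, -90, 0, 0], [43, -146.6, -35, -100, 0, 0]]}}

```text
clock: 2.95
tcp_pos: [0.4196, 0.1674, 0.2]
orientation: [0.623, 0.334, 0.623, -0.334]
wrist_force: [-0.5, 0.7, 0.0]
finger_gap: 0.0856
```

Call:
{"method": "send_rows", "body": {"plan": [[0, 0, 0, -10, 0, 0], [0, 0, 0, -20, 0, 0], [0, 0, 0, -30, 0, 0], [0, 0, 0, -40, 0, 0], [0, 0, 0, -50, 0, 0], [0, 0, 0, -60, 0, 0], [20, 0, 0, -60, 0, 0], [40, 0, 0, -60, 0, 0], [60, 0, 0, -60, 0, 0], [60, 0, 0, -60, 0, 0]]}}

```text
clock: 4.2
tcp_pos: [0.4183, 0.1671, 0.1388]
orientation: [0.706, -0.02, 0.708, 0.02]
wrist_force: [-0.4, -0.1, 0.2]
finger_gap: 0.0851
```

```bash
python3 -c "
from h import *
go([.4198,.1692,.072])
a=cam('top');crop(a['frame'],190,240,140,120,5,'w1.png');b=cam('scene');crop(b['frame'],270,130,140,110,5,'w2.png')"
```

```text
t4.20 tcp [0.4183 0.1671 0.1388] j [ 0.2   0.13 -0.42  1.02 -0.    0.14] F [-0.4 -0.1  0.2] gap 85.1 tilt0.17 yaxis [-0.057  0.998 -0.001]
shift mm [66.8  2.1  1.8]
```

View pics/w1.png

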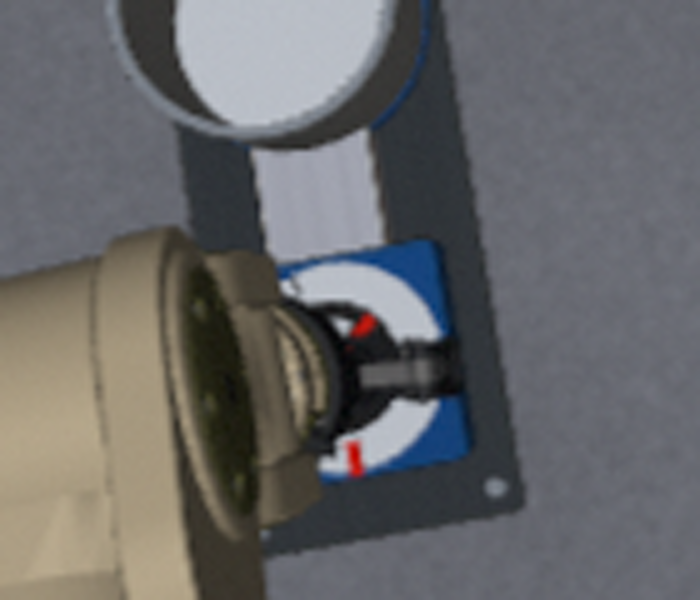

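View pics/w2.png

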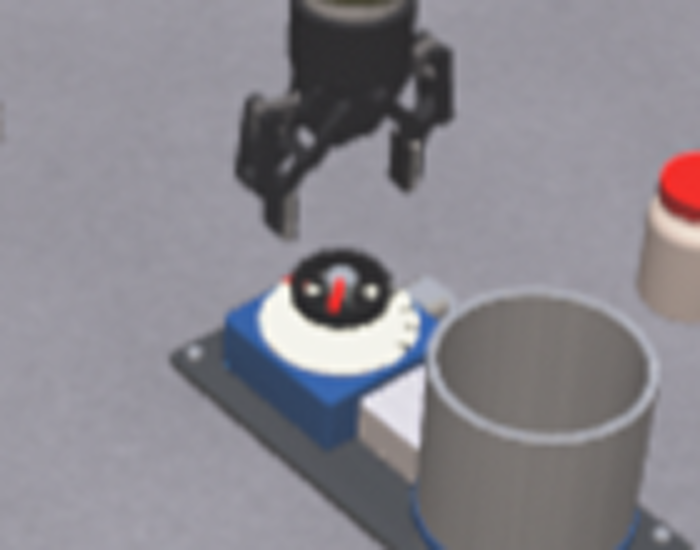

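Pointer and mark are as before, and the open fingers straddle the wheel. I'll descend and grip.

Call:
{"method": "send_rows", "body": {"plan": [[10, 2, 1.5, 0, 0, 0], [20, 2, 1.5, 0, 0, 0], [30, 2, 1.5, 0, 0, 0], [40, 2, 1.5, 0, 0, 0], [48, 2, 1.5, 0, 0, 0], [54, 2, 1.5, 0, 0, 0], [60, 2, 1.5, 0, 0, 0], [64, 2, 1.5, 0, 0, 0], [66, 2, 1.5, 0, 0, 0], [66, 2, 1.5, 0, 0, 0]]}}

```text
clock: 5.55
tcp_pos: [0.421, 0.1694, 0.0739]
orientation: [0.707, -0.02, 0.707, 0.02]
wrist_force: [0.0, 0.2, -0.2]
finger_gap: 0.0855
```

Call:
{"method": "send_rows", "body": {"plan": [[0, 0, 0, 0, 0, 0], [0, 0, 0, 0, 0, 0], [0, 0, 0, 0, 0, 0], [0, 0, 0, 0, 0, 0], [0, 0, 0, 0, 0, 0], [0, 0, 0, 0, 0, 0], [0, 0, 0, 0, 0, 0], [0, 0, 0, 0, 0, 0], [0, 0, 0, 0, 0, 0], [0, 0, 0, 0, 0, 0]], "claw": 55, "newtons": 35}}

```text
clock: 6.8
tcp_pos: [0.4212, 0.1693, 0.0745]
orientation: [0.707, -0.02, 0.707, 0.02]
wrist_force: [-0.8, -1.0, 5.8]
finger_gap: 0.0643
```

```bash
python3 -c "
from h import *
go([.4198,.1692,.072])
a=cam('top');crop(a['frame'],190,240,140,120,5,'w3.png');b=cam('scene');crop(b['frame'],270,130,140,110,5,'w4.png')"
```

```text
t6.80 tcp [0.4212 0.1693 0.0745] j [ 0.21  0.2  -0.52  0.85 -0.    0.15] F [-0.8 -1.   5.8] gap 64.3 tilt0.05 yaxis [-0.057  0.998 -0.001]
shift mm [ 2.5  0.  -1.4]
```

View pics/w4.png

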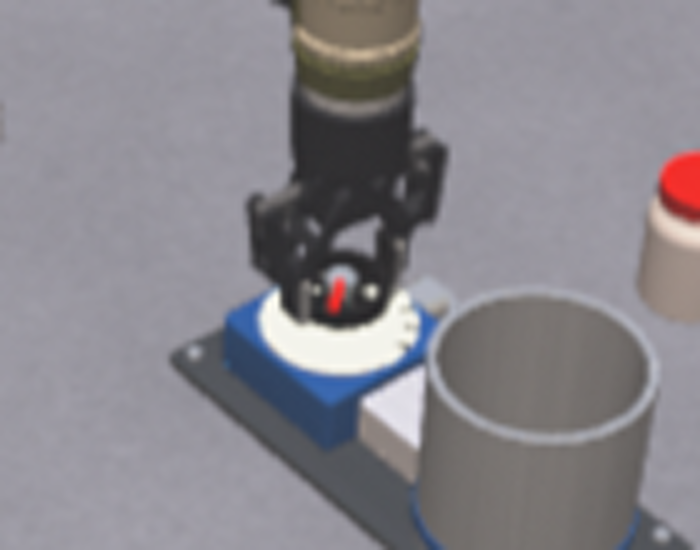

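Call:
{"method": "send_rows", "body": {"plan": [[0, 0, 0, 8, 0, 0], [0, 0, 0, 16, 0, 0], [0, 0, 0, 24, 0, 0], [0, 0, 0, 32, 0, 0], [0, 0, 0, 40, 0, 0], [0, 0, 0, 48, 0, 0], [0, 0, 0, 56, 0, 0], [0, 0, 0, 64, 0, 0], [0, 0, 0, 70, 0, 0], [0, 0, 0, 70, 0, 0]]}}

```text
clock: 8.15
tcp_pos: [0.4198, 0.1672, 0.0745]
orientation: [0.591, 0.388, 0.589, -0.391]
wrist_force: [-4.7, -9.5, 10.1]
finger_gap: 0.0646
```

```bash
python3 -c "
from h import *
go([.4198,.1692,.072])
a=cam('top');crop(a['frame'],190,240,140,120,5,'w5.png');b=cam('scene');crop(b['frame'],270,130,140,110,5,'w6.png')"
```

```text
t8.15 tcp [0.4198 0.1672 0.0745] j [ 0.2   0.2  -0.52  0.86 -0.    1.37] F [-4.7 -9.5 10.1] gap 64.6 tilt0.31 yaxis [ 0.92   0.393 -0.003]
shift mm [ 2.5  0.8 -1.9]
```

View pics/w6.png

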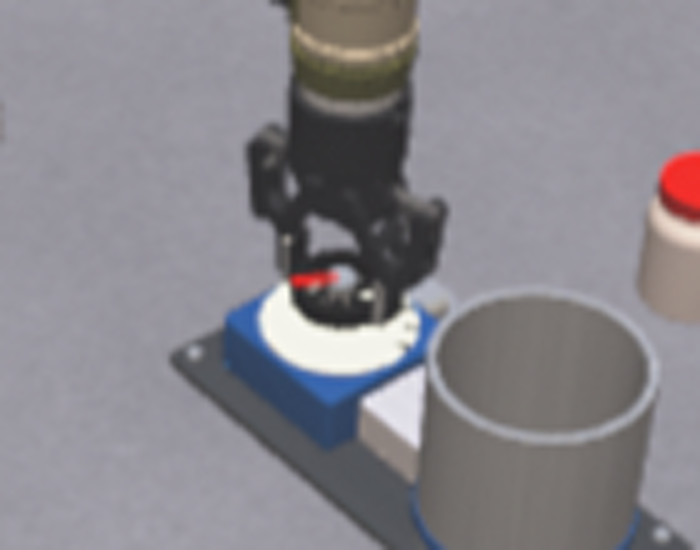

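View pics/w5.png

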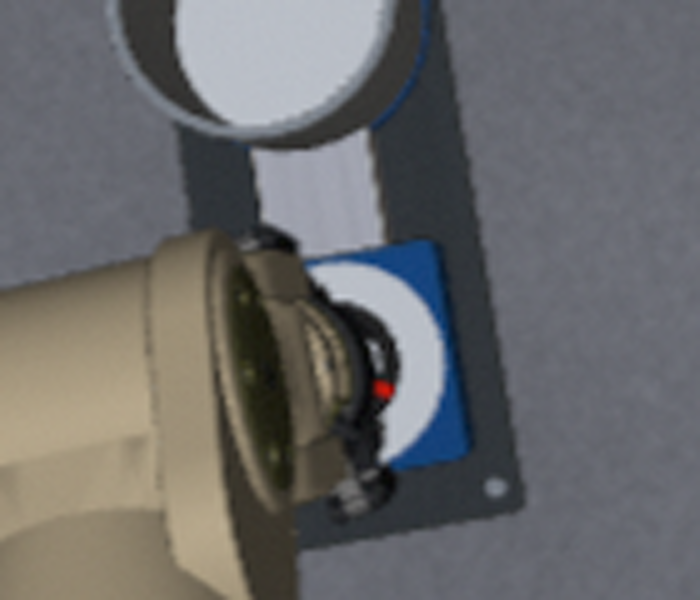

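Call:
{"method": "send_rows", "body": {"plan": [[0, -1.5, 1, 7, 0, 0], [0, -1.5, 1, 14, 0, 0], [0, -1.5, 1, 21, 0, 0], [0, -1.5, 1, 28, 0, 0], [0, -1.5, 1, 35, 0, 0], [0, -1.5, 1, 42, 0, 0], [0, -1.5, 1, 49, 0, 0], [0, -1.5, 1, 56, 0, 0], [0, -1.5, 1, 61, 0, 0], [0, -1.5, 1, 61, 0, 0]]}}

```text
clock: 9.5
tcp_pos: [0.4176, 0.1674, 0.0745]
orientation: [-0.311, -0.634, -0.311, 0.636]
wrist_force: [-8.8, -3.2, 13.5]
finger_gap: 0.0645
```

```bash
python3 -c "
from h import *
go([.4198,.1692,.072])
a=cam('top');crop(a['frame'],190,240,140,120,5,'w7.png');b=cam('scene');crop(b['frame'],310,170,55,50,11,'w8.png')"
```

```text
t9.50 tcp [0.4176 0.1674 0.0745] j [ 0.2   0.19 -0.52  0.86 -0.    2.43] F [-8.8 -3.2 13.5] gap 64.5 tilt0.21 yaxis [ 0.79  -0.613 -0.002]
shift mm [ 2.4  0.6 -2.7]
```

View pics/w7.png

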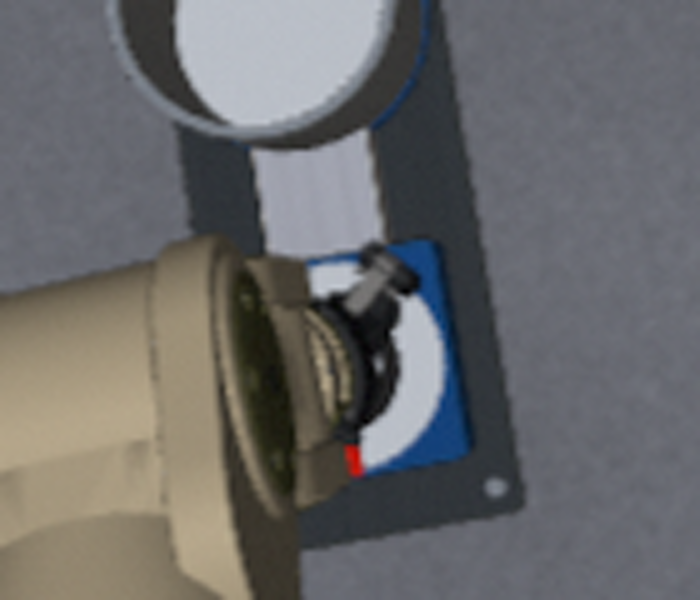

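View pics/w8.png

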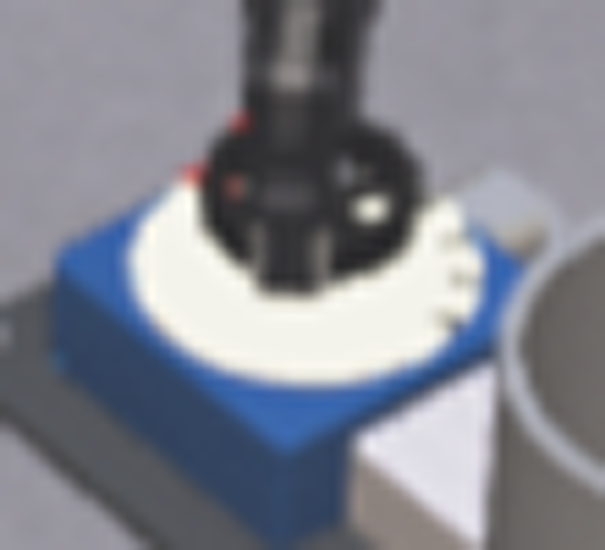

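Call:
{"method": "send_rows", "body": {"plan": [[0, 0, 0, 0, 0, 0], [0, 0, 0, 0, 0, 0], [0, 0, 0, 0, 0, 0], [0, 0, 0, 0, 0, 0], [0, 0, 0, 0, 0, 0], [0, 0, 0, 0, 0, 0], [-20, 0, 0, 0, 0, 0], [-50, 0, 0, 0, 0, 0], [-100, 0, 0, 0, 0, 0], [-150, 0, 0, 0, 0, 0]], "claw": 85}}

```text
clock: 10.85
tcp_pos: [0.4196, 0.1679, 0.2252]
orientation: [-0.311, -0.635, -0.311, 0.635]
wrist_force: [0.7, -0.1, -0.4]
finger_gap: 0.0846
```

```bash
python3 -c "
from h import *
go([.61,-.237,.20])
b=cam('scene');crop(b['frame'],310,170,55,50,11,'w9.png')"
```

```text
t10.85 tcp [0.4196 0.1679 0.2252] j [ 0.2   0.08 -0.26  1.23 -0.    2.43] F [ 0.7 -0.1 -0.4] gap 84.6 tilt0.03 yaxis [ 0.791 -0.612 -0.   ]
shift mm [ 25.2 398.4 203.5]
```

View pics/w9.png

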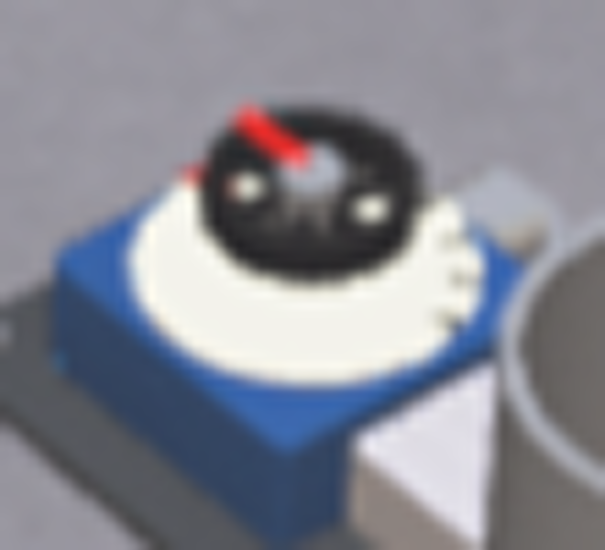

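Call:
{"method": "send_rows", "body": {"plan": [[-5, 40, 20, 0, 0, 0], [-5, 85, 43, 0, 0, 0], [-5, 130, 66, 0, 0, 0], [-5, 175, 90, 0, 0, 0], [-5, 220, 113, 0, 0, 0], [-5, 265, 136, 0, 0, 0], [0, 310, 159, 0, 0, 0], [5, 350, 179, 0, 0, 0], [15, 385, 197, 0, 0, 0], [25, 398, 203, 0, 0, 0]], "claw": 44}}

```text
clock: 12.15
tcp_pos: [0.6108, -0.2383, 0.1976]
orientation: [-0.311, -0.635, -0.311, 0.635]
wrist_force: [0.6, 0.3, -0.7]
finger_gap: 0.0438
```

```bash
python3 - <<'E'
from h import *
a=cam('top');b=cam('scene')
f=a['frame'];g=b['frame']
print(blobs(f,red(f),(220,280,80,80),3),blobs(g,red(g),(310,170,60,60),3))
p=onz(b,332.1,180.3,.098);q=onz(b,310+310/11,170+165/11,.098);print("scene",p,q,np.arctan2(*(p-q)[1::-1]))
crop(f,225,285,65,60,9,'w10.png');crop(f,365,185,100,100,5,"k1.png");crop(g,190,200,110,120,5,"k2.png")
go([.61,-.2375,.062])
E
```

```text
[([255, 315, 5, 12, 33], [256.76, 321.15]), ([260, 329, 3, 6, 13], [260.62, 331.62])] [([332, 180, 6, 4, 16], [334.0, 181.81])]
scene [0.39120016 0.16444544 0.098     ] [0.4212987  0.16917614 0.098     ] -2.985694446576176
t12.25 tcp [ 0.6098 -0.2368  0.1965] j [-0.49  0.48  0.22  1.31  0.    1.74] F [-1.   0.6 -0.1] gap 44.4 tilt0.19 yaxis [ 0.79  -0.613 -0.003]
shift mm [134.5   1.1   0.4]
```

View pics/w10.png

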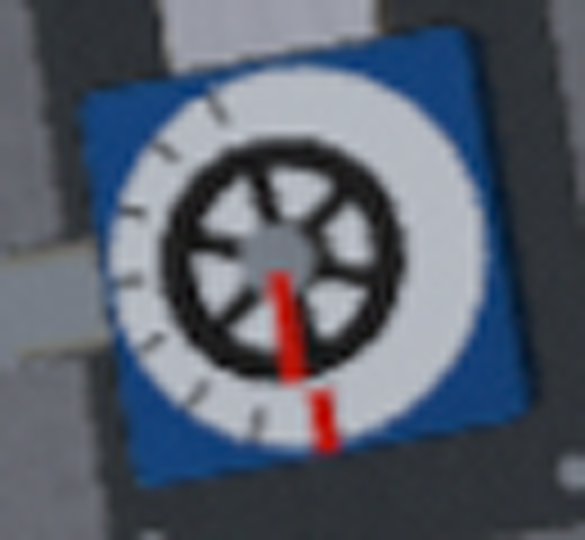

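View pics/k2.png

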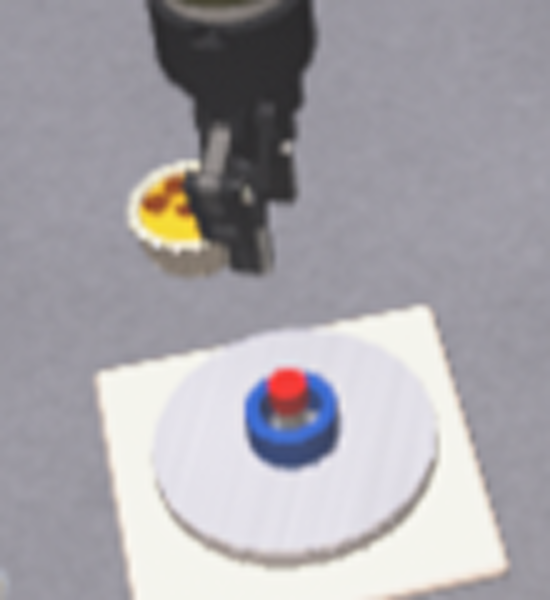

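The pointer now lies in line with the mark in both views. Next I'll descend to the knob.

Call:
{"method": "send_rows", "body": {"plan": [[15, 0, 0, 0, 0, 0], [35, 1, 0, 0, 0, 0], [60, 1, 0, 0, 0, 0], [85, 1, 0, 0, 0, 0], [105, 1, 0, 0, 0, 0], [117, 1, 0, 0, 0, 0], [125, 1, 0, 0, 0, 0], [130, 1, 0, 0, 0, 0], [133, 1, 0, 0, 0, 0], [133, 1, 0, 0, 0, 0]]}}

```text
clock: 13.5
tcp_pos: [0.6113, -0.237, 0.0661]
orientation: [0.311, 0.635, 0.311, -0.635]
wrist_force: [-0.1, 0.6, 0.8]
finger_gap: 0.0441
```

```bash
python3 - <<'E'
from h import *
go([.61,-.2375,.062])
a=cam('top');b=cam('scene')
crop(a['frame'],365,185,100,100,5,"k3.png");crop(b['frame'],200,230,90,90,6,"k4.png")
E
```

```text
t13.50 tcp [ 0.6113 -0.237   0.0661] j [-0.49  0.55  0.    1.02 -0.    1.74] F [-0.1  0.6  0.8] gap 44.1 tilt0.02 yaxis [ 0.791 -0.612  0.   ]
shift mm [ 4.1 -0.7  1.2]
```

View pics/k4.png

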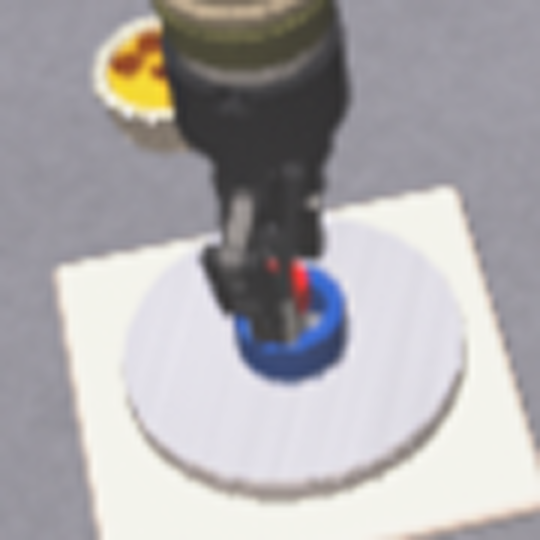

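View pics/k3.png

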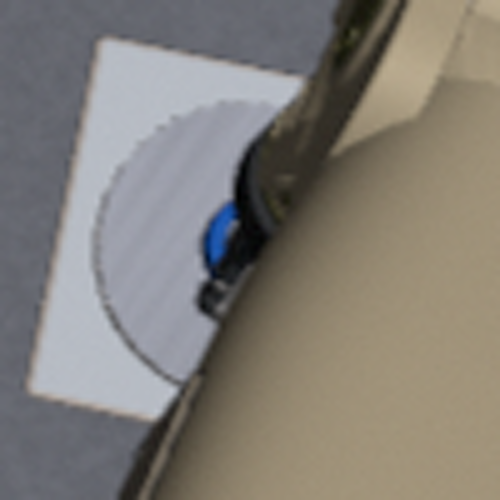

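Call:
{"method": "send_rows", "body": {"plan": [[2, 0, 0.5, 0, 0, 0], [2, 0, 0.5, 0, 0, 0], [2, 0, 0.5, 0, 0, 0], [2, 0, 0.5, 0, 0, 0], [2, 0, 0.5, 0, 0, 0], [2, 0, 0.5, 0, 0, 0], [2, 0, 0.5, 0, 0, 0], [2, 0, 0.5, 0, 0, 0], [2, 0, 0.5, 0, 0, 0], [2, 0, 0.5, 0, 0, 0]], "claw": 8, "newtons": 70}}

```text
clock: 14.85
tcp_pos: [0.6108, -0.2373, 0.0643]
orientation: [-0.311, -0.635, -0.311, 0.635]
wrist_force: [-3.0, 0.4, 5.2]
finger_gap: 0.0194
```

```bash
python3 - <<'E'
from h import *
go([.61,-.2375,.062])
a=cam('top');b=cam('scene')
crop(b['frame'],200,230,90,90,6,"k5.png")
E
```

```text
t14.85 tcp [ 0.6108 -0.2373  0.0643] j [-0.49  0.55 -0.    1.01 -0.    1.74] F [-3.   0.4  5.2] gap 19.4 tilt0.01 yaxis [ 0.791 -0.612  0.   ]
shift mm [ 2.3 -0.4  0.7]
```

View pics/k5.png

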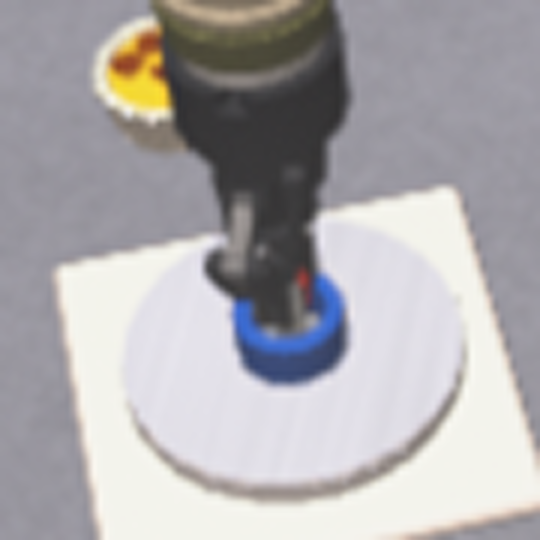

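Call:
{"method": "send_rows", "body": {"plan": [[-2, 0, 0, 0, 0, 0], [-4, 0, 0, 0, 0, 0], [-7, 0, 0, 0, 0, 0], [-10, 0, 0, 0, 0, 0], [-14, 0, 0, 0, 0, 0], [-18, 0, 0, 0, 0, 0], [-22, 0, 0, 0, 0, 0], [-26, 0, 0, 0, 0, 0], [-30, 0, 0, 0, 0, 0], [-30, 0, 0, 0, 0, 0]]}}

```text
clock: 16.2
tcp_pos: [0.6112, -0.2374, 0.0945]
orientation: [0.312, 0.635, 0.311, -0.635]
wrist_force: [0.4, 0.4, -4.9]
finger_gap: 0.0191
```

```bash
python3 - <<'E'
from h import *
go([.598,.197,.26])
b=cam('scene')
crop(b['frame'],190,210,110,120,5,"k6.png")
E
```

```text
t16.20 tcp [ 0.6112 -0.2374  0.0945] j [-0.49  0.53  0.04  1.08 -0.    1.74] F [ 0.4  0.4 -4.9] gap 19.1 tilt0.06 yaxis [ 0.791 -0.612  0.001]
shift mm [-165.8 -276.2 -335.4]
```

View pics/k6.png

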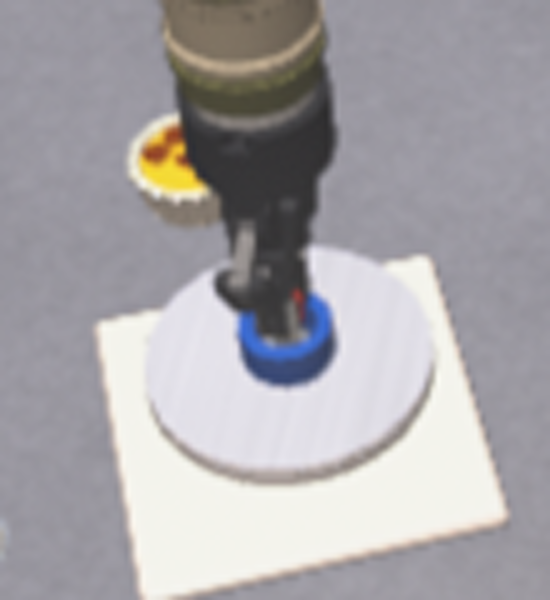

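The lid came up level and the load matches its weight (4.9 N). Next I'll raise it and carry it over.

Call:
{"method": "send_rows", "body": {"plan": [[-10, 0, 0, 0, 0, 0], [-28, 0, 0, 0, 0, 0], [-50, 0, 0, 0, 0, 0], [-75, 0, 0, 0, 0, 0], [-100, -2, -3, 0, 0, 0], [-125, -10, -12, 0, 0, 0], [-147, -22, -27, 0, 0, 0], [-160, -38, -46, 0, 0, 0], [-165, -56, -68, 0, 0, 0], [-166, -75, -91, 0, 0, 0]]}}

```text
clock: 17.5
tcp_pos: [0.6071, -0.1178, 0.2605]
orientation: [0.312, 0.635, 0.311, -0.635]
wrist_force: [-0.4, 0.8, -3.8]
finger_gap: 0.0193
```

Call:
{"method": "send_rows", "body": {"plan": [[0, -19, -23, 0, 0, 0], [0, -40, -48, 0, 0, 0], [0, -62, -75, 0, 0, 0], [0, -85, -103, 0, 0, 0], [0, -108, -131, 0, 0, 0], [0, -131, -159, 0, 0, 0], [0, -152, -185, 0, 0, 0], [0, -170, -207, 0, 0, 0], [0, -184, -224, 0, 0, 0], [0, -191, -233, 0, 0, 0]]}}

```text
clock: 18.75
tcp_pos: [0.5984, 0.1832, 0.2598]
orientation: [-0.312, -0.634, -0.312, 0.635]
wrist_force: [-0.5, -0.5, -6.0]
finger_gap: 0.0191
```

```bash
python3 - <<'E'
from h import *
go([.598,.197,.26])
b=cam('scene');a=cam('top')
cv2.imwrite("pics/c1.png",b['frame']);cv2.imwrite("pics/c2.png",a['frame'])
E
```

```text
t18.75 tcp [0.5984 0.1832 0.2598] j [ 0.17  0.41  0.26  1.42 -0.    2.4 ] F [-0.5 -0.5 -6. ] gap 19.1 tilt0.03 yaxis [ 0.792 -0.611 -0.   ]
shift mm [ -0.2  -8.7 -10.7]
```

View pics/c1.png

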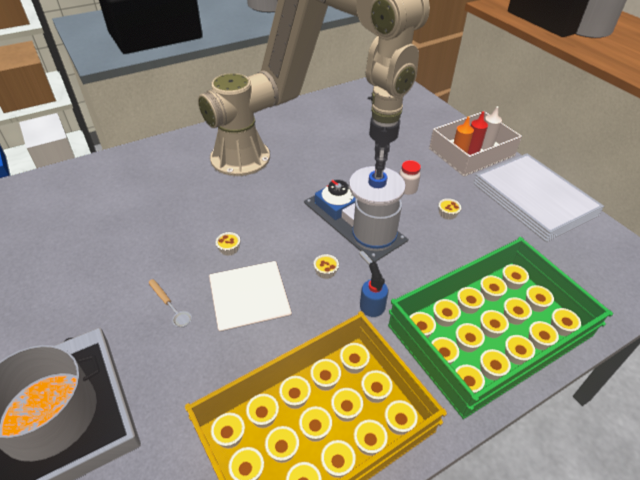

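View pics/c2.png

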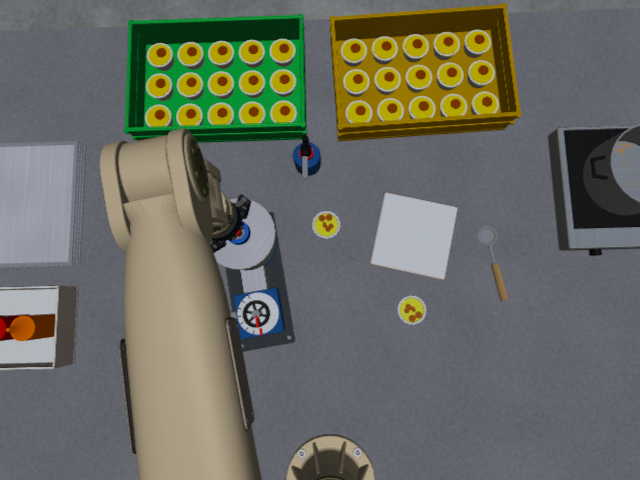

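Call:
{"method": "send_rows", "body": {"plan": [[0, -4, -5, 0, 0, 0], [0, -7, -8, 0, 0, 0], [0, -8.5, -10.5, 0, 0, 0], [5, -8.5, -10.5, 0, 0, 0], [12, -8.5, -10.5, 0, 0, 0], [20, -8.5, -10.5, 0, 0, 0], [30, -8.5, -10.5, 0, 0, 0], [38, -8.5, -10.5, 0, 0, 0], [44, -8.5, -10.5, 0, 0, 0], [44, -8.5, -10.5, 0, 0, 0]]}}

```text
clock: 20.1
tcp_pos: [0.5982, 0.1952, 0.2152]
orientation: [-0.311, -0.634, -0.311, 0.635]
wrist_force: [-0.4, 0.4, -4.4]
finger_gap: 0.0192
```

```bash
python3 - <<'E'
from h import *
go([.598,.1965,.19])
b=cam('scene');a=cam('top')
S=7
def ov(c,x0,y0,w,h,nm,cs):
    im=cv2.resize(c['frame'][y0:y0+h,x0:x0+w],None,fx=S,fy=S,interpolation=cv2.INTER_CUBIC)
    for r,z,col in cs:
        for t in np.linspace(0,2*np.pi,90):
            u,v=proj(c,[.598+r*np.cos(t),.1965+r*np.sin(t),z]);cv2.circle(im,(int((u-x0+.5)*S),int((v-y0+.5)*S)),1,col,-1)
    cv2.imwrite("pics/"+nm,im)
s=get_state();kz=s["tcp_pos"][2]+.0067
cs=[(.079,kz-.037,(0,0,255)),(.069,.15,(0,255,0)),(.026,kz-.011,(0,255,255))]
ov(b,330,150,90,80,"c3.png",cs);ov(a,200,190,90,80,"c4.png",cs)
E
```

```text
t20.10 tcp [0.5982 0.1952 0.2152] j [ 0.19  0.43  0.17  1.32 -0.    2.42] F [-0.4  0.4 -4.4] gap 19.2 tilt0.06 yaxis [ 0.791 -0.612 -0.001]
shift mm [25.2 -1.  -0.9]
```

View pics/c3.png

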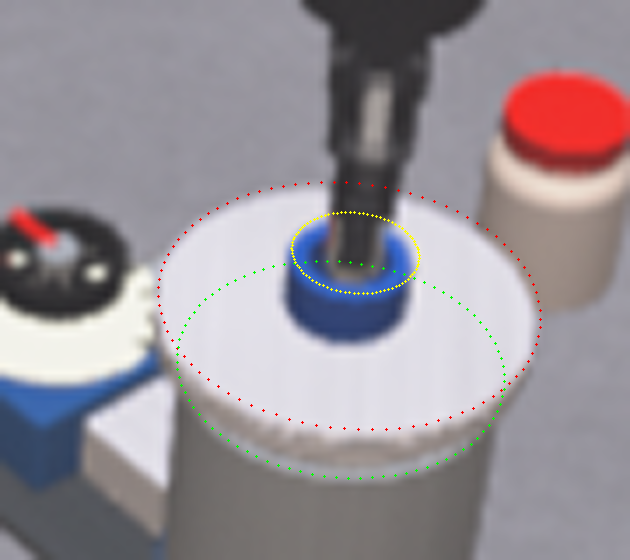

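View pics/c4.png

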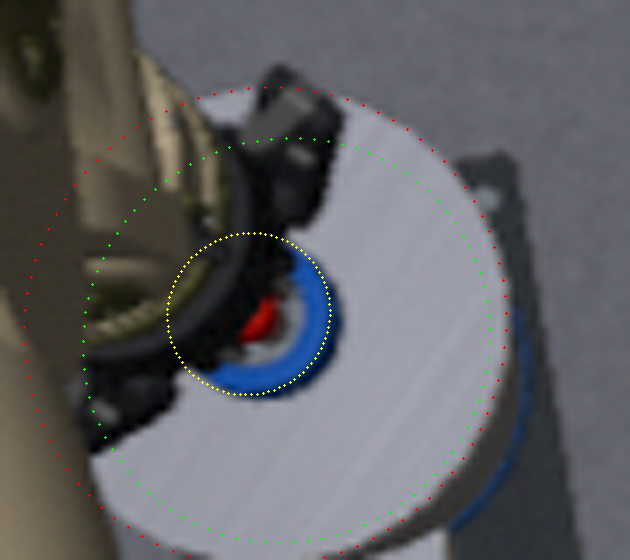

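Call:
{"method": "send_rows", "body": {"plan": [[2, -0.5, -0.5, 0, 0, 0], [4, -1, -1, 0, 0, 0], [6, -1, -1, 0, 0, 0], [8, -1, -1, 0, 0, 0], [10, -1, -1, 0, 0, 0], [12, -1, -1, 0, 0, 0], [14, -1, -1, 0, 0, 0], [16, -1, -1, 0, 0, 0], [18, -1, -1, 0, 0, 0], [18, -1, -1, 0, 0, 0]]}}

```text
clock: 21.45
tcp_pos: [0.5983, 0.1967, 0.1977]
orientation: [-0.311, -0.635, -0.311, 0.635]
wrist_force: [0.3, 0.4, -4.0]
finger_gap: 0.0191
```

```bash
python3 - <<'E'
from h import *
go([.598,.1965,.19])
b=cam('scene')
crop(b['frame'],330,150,90,80,7,"c5.png")
E
```

```text
t21.45 tcp [0.5983 0.1967 0.1977] j [ 0.19  0.43  0.14  1.28 -0.    2.42] F [ 0.3  0.4 -4. ] gap 19.1 tilt0.02 yaxis [ 0.791 -0.612 -0.   ]
shift mm [ 7.7 -0.1  0.3]
```

View pics/c5.png

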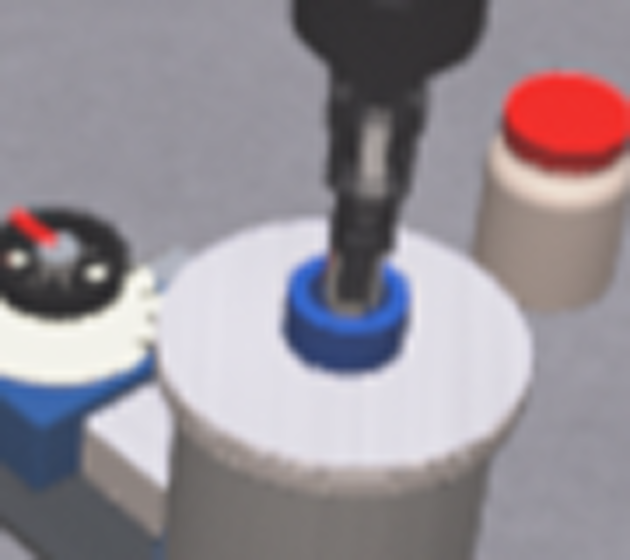

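Call:
{"method": "send_rows", "body": {"plan": [[1, 0, 0, 0, 0, 0], [2, 0, 0, 0, 0, 0], [3, 0, 0, 0, 0, 0], [4, 0, 0, 0, 0, 0], [5, 0, 0, 0, 0, 0], [6, 0, 0, 0, 0, 0], [7, 0, 0, 0, 0, 0], [7.5, 0, 0, 0, 0, 0], [8, 0, 0, 0, 0, 0], [8, 0, 0, 0, 0, 0]]}}

```text
clock: 22.75
tcp_pos: [0.5984, 0.1967, 0.1903]
orientation: [0.311, 0.635, 0.311, -0.635]
wrist_force: [-0.9, -0.7, -1.1]
finger_gap: 0.019
```

```bash
python3 - <<'E'
from h import *
go([.598,.1965,.19])
b=cam('scene')
crop(b['frame'],330,150,90,80,7,"c6.png")
E
```

```text
t22.75 tcp [0.5984 0.1967 0.1903] j [ 0.19  0.43  0.12  1.26 -0.    2.42] F [-0.9 -0.7 -1.1] gap 19.0 tilt0.03 yaxis [ 0.791 -0.612  0.   ]
shift mm [ 0.3 -0.2  0.4]
```

View pics/c6.png

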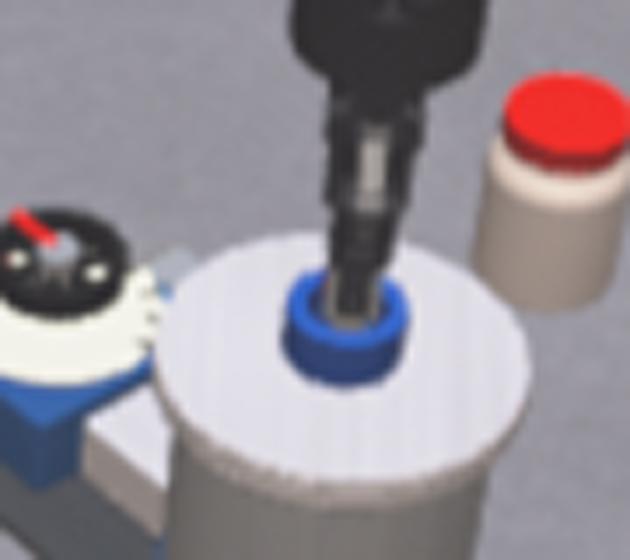

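Call:
{"method": "send_rows", "body": {"plan": [[0.5, 0, 0, 0, 0, 0], [1, 0, 0, 0, 0, 0], [1.5, 0, 0, 0, 0, 0], [2, 0, 0, 0, 0, 0], [2, 0, 0, 0, 0, 0], [2, 0, 0, 0, 0, 0], [2, 0, 0, 0, 0, 0], [2, 0, 0, 0, 0, 0], [2, 0, 0, 0, 0, 0], [2, 0, 0, 0, 0, 0]]}}

```text
clock: 24.05
tcp_pos: [0.5985, 0.1967, 0.1903]
orientation: [0.312, 0.636, 0.311, -0.634]
wrist_force: [-5.0, -1.2, 10.3]
finger_gap: 0.0194
```

The force rose to +10 N at exactly the predicted height, so the sieve is home. I'll release and back off.

Call:
{"method": "send_rows", "body": {"plan": [[0, 0, 0, 0, 0, 0], [0, 0, 0, 0, 0, 0], [0, 0, 0, 0, 0, 0], [0, 0, 0, 0, 0, 0], [0, 0, 0, 0, 0, 0], [0, 0, 0, 0, 0, 0], [-10, 0, 0, 0, 0, 0], [-30, 0, 0, 0, 0, 0], [-60, 0, 0, 0, 0, 0], [-80, 0, 0, 0, 0, 0]], "claw": 44}}

```text
clock: 25.3
tcp_pos: [0.5989, 0.1968, 0.2703]
orientation: [0.312, 0.636, 0.311, -0.634]
wrist_force: [0.5, -0.8, -0.2]
finger_gap: 0.0442
```

Call:
{"method": "send_rows", "body": {"plan": [[-10, 80, 0, 0, 0, 0], [-10, 120, 0, 0, 0, 0], [-10, 120, 0, 0, 0, 0], [-10, 120, 0, 0, 0, 0], [-10, 120, 0, 0, 0, 0], [-10, 120, 0, 0, 0, 0], [-10, 120, 0, 0, 0, 0], [-10, 120, 0, 0, 0, 0], [-10, 120, 0, 0, 0, 0], [-10, 120, 0, 0, 0, 0]], "claw": 85}}

```text
clock: 26.55
tcp_pos: [0.6933, 0.1232, 0.2779]
orientation: [-0.311, -0.635, -0.311, 0.635]
wrist_force: [0.6, 0.7, -0.1]
finger_gap: 0.085
```

```bash
python3 - <<'E'
from h import *
go([.598,.1965,.166])
a=cam('top');b=cam('scene');f=a['frame'];g=b['frame']
print(blobs(f,red(f)|False,(215,200,60,60),3),blobs(f,blue(f),(215,200,60,60),8),blobs(g,red(g),(355,165,50,45),3),blobs(g,blue(g),(358,165,45,45),8))
crop(f,195,190,90,80,7,"d1.png");crop(g,330,150,90,80,7,"d2.png")
E
```

```text
t26.55 tcp [0.6933 0.1232 0.2779] j [ 0.06  0.59  0.59  1.57 -0.    2.29] F [ 0.6  0.7 -0.1] gap 85.0 tilt0.01 yaxis [ 0.791 -0.612  0.   ]
shift mm [ 111.9 -120.2    0.4]
[] [] [([402, 165, 3, 7, 17], [403.18, 167.47]), ([377, 187, 2, 3, 4], [377.5, 188.0])] [([371, 189, 6, 15, 62], [373.37, 195.84])]
```

View pics/d1.png

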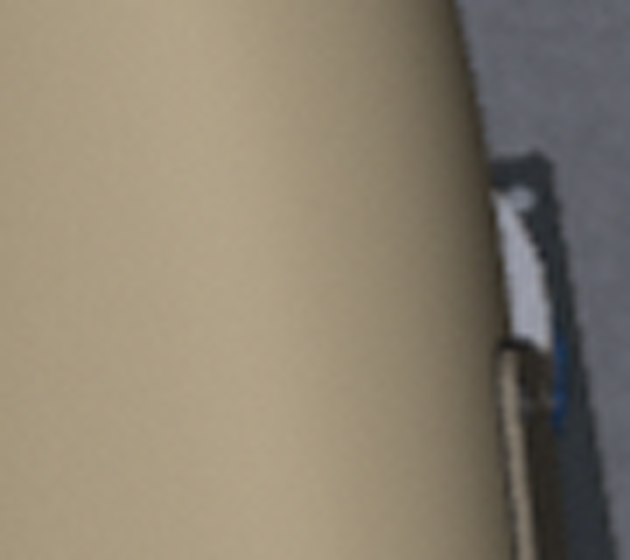

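View pics/d2.png

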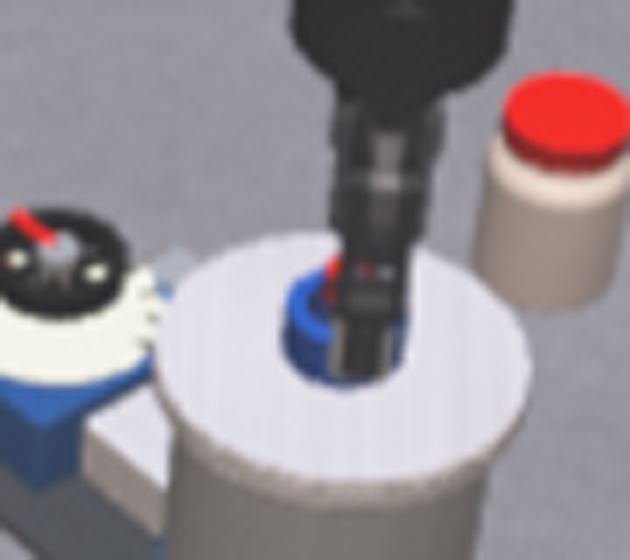

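Call:
{"method": "send_rows", "body": {"plan": [[0, -10, 40, 0, 0, 0], [0, -30, 90, 0, 0, 0], [0, -60, 140, 0, 0, 0], [0, -80, 180, 0, 0, 0], [0, -80, 220, 0, 0, 0], [0, -80, 230, 0, 0, 0], [0, -80, 230, 0, 0, 0], [0, -80, 230, 0, 0, 0], [0, -80, 230, 0, 0, 0], [0, -80, 230, 0, 0, 0]]}}

```text
clock: 27.9
tcp_pos: [0.4896, -0.0092, 0.2776]
orientation: [-0.312, -0.635, -0.312, 0.635]
wrist_force: [0.3, -0.0, 0.4]
finger_gap: 0.0851
```

```bash
python3 - <<'E'
from h import *
go([.598,.1965,.166])
a=cam('top');b=cam('scene');f=a['frame'];g=b['frame']
rt=blobs(f,red(f),(215,200,60,60),3);bt=blobs(f,blue(f),(215,200,60,60),8);rs=blobs(g,red(g),(358,165,40,45),3);bs=blobs(g,blue(g),(358,165,45,45),8)
print(rt,bt,rs,bs)
big=lambda L:max(L,key=lambda e:e[0][4])[1]
print("knob",tri(a,big(rt),b,big(rs)),onz(a,*big(rt),.203),onz(b,*big(rs),.2))
print("collar",onz(a,*big(bt),.184),onz(b,*big(bs),.178))
crop(f,195,190,90,80,7,"d3.png");crop(g,330,150,90,80,7,"d4.png")
E
```

```text
t27.90 tcp [ 0.4896 -0.0092  0.2776] j [-0.18  0.14 -0.07  1.37  0.    2.05] F [ 0.3 -0.   0.4] gap 85.1 tilt0.03 yaxis [ 0.791 -0.611 -0.   ]
shift mm [ 111.6  -40.  -229. ]
[([231, 230, 10, 10, 76], [235.47, 234.79])] [([227, 225, 23, 23, 256], [238.1, 236.52]), ([270, 248, 5, 12, 17], [272.41, 253.88])] [([377, 186, 7, 8, 44], [379.64, 189.73])] [([371, 189, 17, 16, 157], [378.54, 197.29])]
knob [0.59844346 0.1974225  0.19666933] [0.59820721 0.19736058 0.203     ] [0.60123391 0.19340001 0.2       ]
collar [0.59675556 0.19522629 0.184     ] [0.60708917 0.18811564 0.178     ]
```

View pics/d3.png

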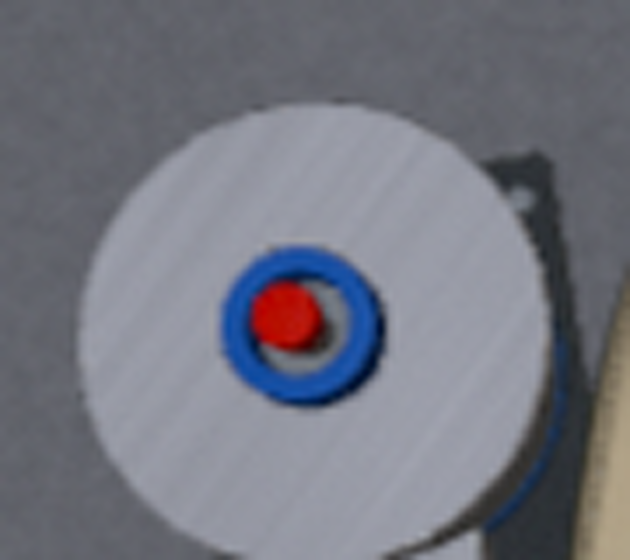

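View pics/d4.png

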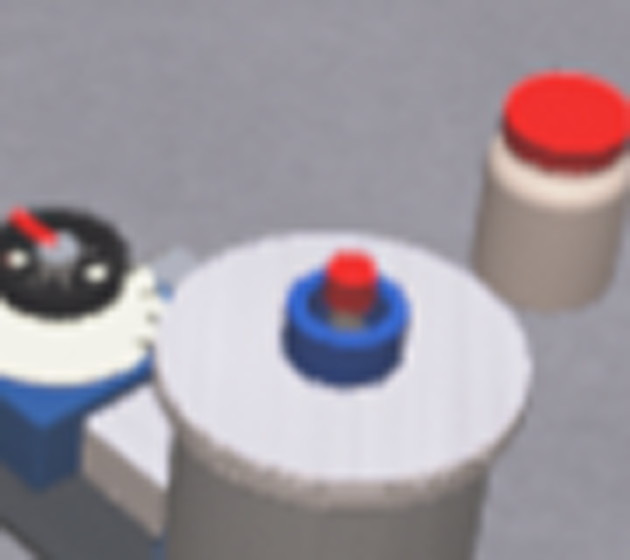

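The red knob sits at z = 197 mm, centred and level, so the sieve is home. The collar is at about (0.597, 0.194), so I'll position over it.

Call:
{"method": "send_rows", "body": {"plan": [[0, -8, -30, 0, 0, 0], [0, -18, -70, 0, 0, 0], [0, -28, -115, 0, 0, 0], [0, -36, -160, 0, 0, 0], [0, -39, -200, 0, 0, 0], [0, -39, -226, 0, 0, 0], [10, -39, -226.5, 0, 0, 0], [30, -39, -226.5, 0, 0, 0], [50, -39, -226.5, 0, 0, 0], [55, -39, -226.5, 0, 0, 0]]}}

```text
clock: 29.25
tcp_pos: [0.5955, 0.1923, 0.221]
orientation: [-0.311, -0.634, -0.311, 0.636]
wrist_force: [-0.8, -0.0, 1.7]
finger_gap: 0.0852
```

```bash
python3 - <<'E'
from h import *
go([.597,.194,.167])
b=cam('scene');crop(b['frame'],330,130,90,80,7,"e1.png")
E
```

```text
t29.25 tcp [0.5955 0.1923 0.221 ] j [ 0.18  0.42  0.18  1.33 -0.    2.41] F [-0.8 -0.   1.7] gap 85.2 tilt0.21 yaxis [ 0.79  -0.613 -0.002]
shift mm [54.   0.2 -2.4]
```

View pics/e1.png

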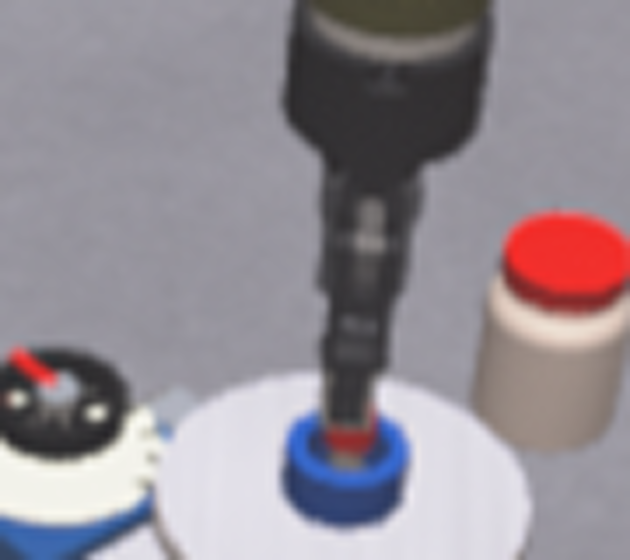

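Call:
{"method": "send_rows", "body": {"plan": [[4, 0, -1, 0, 0, 0], [10, 0, -1, 0, 0, 0], [18, 0, -1, 0, 0, 0], [26, 0, -1, 0, 0, 0], [34, 0, -1, 0, 0, 0], [42, 0, -1, 0, 0, 0], [48, 0, -1, 0, 0, 0], [51, 0, -1, 0, 0, 0], [53, 0, -1, 0, 0, 0], [53, 0, -1, 0, 0, 0]]}}

```text
clock: 30.55
tcp_pos: [0.5977, 0.1941, 0.1699]
orientation: [0.311, 0.635, 0.311, -0.635]
wrist_force: [0.0, -0.8, -0.5]
finger_gap: 0.085
```

```bash
python3 - <<'E'
from h import *
go([.597,.194,.167])
b=cam('scene');crop(b['frame'],330,130,90,80,7,"e2.png")
E
```

```text
t30.55 tcp [0.5977 0.1941 0.1699] j [ 0.19  0.44  0.08  1.21 -0.    2.42] F [ 0.  -0.8 -0.5] gap 85.0 tilt0.01 yaxis [ 0.791 -0.612  0.   ]
shift mm [ 2.9 -0.5  0.5]
```

View pics/e2.png

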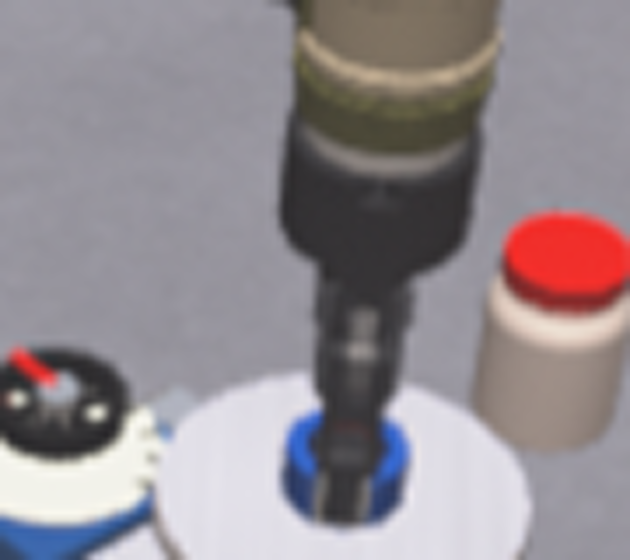

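Centred on the collar. I'll lower 2 mm more and close.

Call:
{"method": "send_rows", "body": {"plan": [[1, 0, 0, 0, 0, 0], [2, 0, 0, 0, 0, 0], [2, 0, 0, 0, 0, 0], [2, 0, 0, 0, 0, 0], [2, 0, 0, 0, 0, 0], [2, 0, 0, 0, 0, 0], [2, 0, 0, 0, 0, 0], [2, 0, 0, 0, 0, 0], [2, 0, 0, 0, 0, 0], [2, 0, 0, 0, 0, 0]], "claw": 40, "newtons": 60}}

```text
clock: 31.85
tcp_pos: [0.5977, 0.1943, 0.1688]
orientation: [0.311, 0.635, 0.311, -0.635]
wrist_force: [-2.2, -0.1, 5.1]
finger_gap: 0.0503
```

Call:
{"method": "send_rows", "body": {"plan": [[0, 0, 0, 0, 0, 0], [0, 0, 0, 0, 0, 0], [-1, 0, 0, 0, 0, 0], [-2, 0, 0, 0, 0, 0], [-4, 0, 0, 0, 0, 0], [-6, 0, 0, 0, 0, 0], [-9, 0, 0, 0, 0, 0], [-12, 0, 0, 0, 0, 0], [-15, 0, 0, 0, 0, 0], [-15, 0, 0, 0, 0, 0]]}}

```text
clock: 33.1
tcp_pos: [0.5979, 0.1942, 0.1834]
orientation: [0.311, 0.635, 0.311, -0.635]
wrist_force: [0.5, 1.4, -2.0]
finger_gap: 0.0498
```

```bash
python3 - <<'E'
from h import *
go([.597,.194,.29])
b=cam('scene');crop(b['frame'],330,130,90,110,5,"e3.png")
E
```

```text
t33.10 tcp [0.5979 0.1942 0.1834] j [ 0.19  0.43  0.1   1.24 -0.    2.42] F [ 0.5  1.4 -2. ] gap 49.8 tilt0.04 yaxis [ 0.791 -0.612  0.001]
shift mm [-106.6   -0.6    0.6]
```

View pics/e3.png

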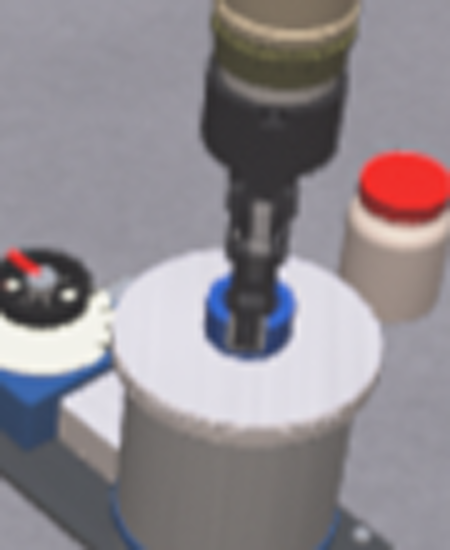

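The load is 2 N, which is the cover alone, so I'll keep lifting.

Call:
{"method": "send_rows", "body": {"plan": [[-5, 0, 0, 0, 0, 0], [-14, 0, 0, 0, 0, 0], [-26, 0, 0, 0, 0, 0], [-40, 0, 0, 0, 0, 0], [-54, 0, 0, 0, 0, 0], [-68, 0, 0, 0, 0, 0], [-82, 0, 0, 0, 0, 0], [-95, 0, 0, 0, 0, 0], [-105, 0, 0, 0, 0, 0], [-110, 0, 0, 0, 0, 0]]}}

```text
clock: 34.4
tcp_pos: [0.5979, 0.1942, 0.2936]
orientation: [0.311, 0.635, 0.311, -0.635]
wrist_force: [-0.3, 0.6, -2.5]
finger_gap: 0.0503
```

Call:
{"method": "send_rows", "body": {"plan": [[0, 0, 0, 0, 0, 0], [0, 0, 0, 0, 0, 0], [0, 0, 0, 0, 0, 0], [0, 0, 0, 0, 0, 0], [0, 0, 0, 0, 0, 0], [0, 0, 0, 0, 0, 0], [0, 0, 0, 0, 0, 0], [0, 0, 0, 0, 0, 0], [0, 0, 0, 0, 0, 0], [0, 0, 0, 0, 0, 0]]}}

```text
clock: 35.65
tcp_pos: [0.5977, 0.1941, 0.2929]
orientation: [0.311, 0.635, 0.311, -0.635]
wrist_force: [0.5, -0.1, -3.1]
finger_gap: 0.0496
```

```bash
python3 - <<'E'
from h import *
go([.597,.194,.29])
b=cam('scene');a=cam('top');crop(b['frame'],320,90,110,160,3.7,"e4.png");cv2.imwrite("pics/e5.png",b['frame'])
f=b['frame'];r=blobs(f,red(f),(355,165,40,50),3);print(r,proj(b,[.598,.197,.206]),proj(b,[.598,.197,.188]))
E
```

```text
t35.65 tcp [0.5977 0.1941 0.2929] j [ 0.19  0.42  0.35  1.5  -0.    2.42] F [ 0.5 -0.1 -3.1] gap 49.6 tilt0.00 yaxis [ 0.791 -0.612  0.   ]
shift mm [ 2.9 -0.5  0.5]
[([377, 189, 6, 5, 28], [379.5, 190.86])] [380.23022083 187.09481734] [379.59702696 191.89785672]
```

View pics/e4.png

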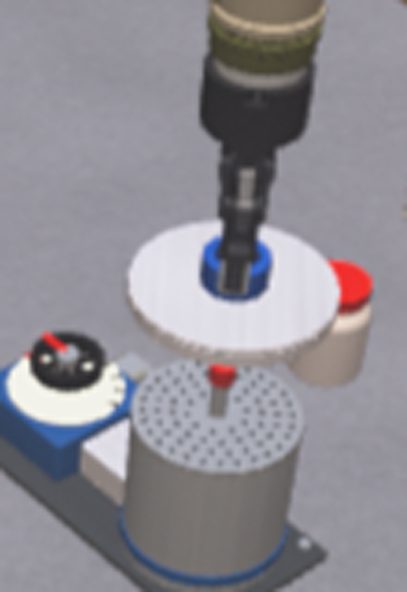

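View pics/e5.png

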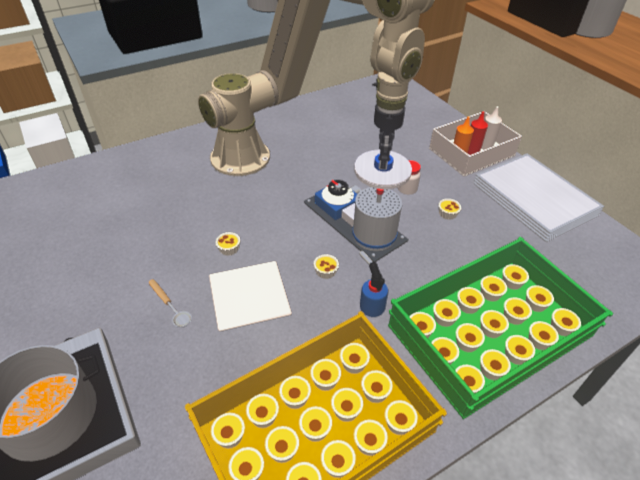

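```bash
python3 -c "
from workcell import job
print(job.hand_in())"
```

```text
the job is handed in; nothing more can be done
None
```

I finished the whole job and handed it in at about 36 s of the 72 s allowed. No verdict was reported, so the results below rest on my own checks.

- **Handwheel:** I gripped it across the rim and turned it 131° clockwise. Afterwards both views showed the red pointer in line with the red mark. I measured the pointer at −2.986 rad against a target of about −2.99.
- **Lid:** I lifted it by the red knob, carried it over and lowered it onto the hopper, pressing to about 10 N. The knob was then at 197 mm, the fully-home height, and within about 2 mm of the hopper's centre.
- **Dust cover:** I took it by the blue collar and raised it about 124 mm. The wrist load was 2–3 N, roughly the cover's own weight. The last picture shows it held level above the hopper, with the sieve still seated.
- **Bystanders:** the desserts, torch, jar and spoon look unmoved in the last picture. I compared them by eye and did not measure them.

**Disagreements:**
- The two cameras differed by a few millimetres on the knob, and by about 12 mm on the collar. I relied on the top view for the collar.
- The finger opening read 2–3 mm below the true widths in every grip. I put this down to squeeze, and nothing slipped.

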